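# Put the vacuum on the yellow outlet

## Robot

A 7-joint arm with a two-finger parallel gripper is mounted at the origin on the work surface. World frame = base frame: x ahead of the robot, y to its left, z up, the work surface at z = 0. Lengths are in m, angles in rad, forces in N, time in s.
With the tool pointing down it reaches from about 0.375 to 0.925 m from the base axis. Payload 3.1 kg.
Tool frame: the origin (TCP) lies between the finger pads; the fingertips stand 19 mm ahead of it and the grasp point (between the pads) is the TCP; z points along the fingers, y is the line along which they close (so a half turn about z gives the same grasp; the last joint's range is limited). The gripper opens to 85 mm and grips with 20 to 120 N. Pads are 22 mm wide; open, the fingers measure 114 mm over their backs; the gripper's body (76 mm by 85 mm) begins 54 mm behind the grasp point. The pads swing forward as they close: fully open they stand 13 mm farther back than shut.
Start: joints at [-1.44, 0.383, 0.044, 1.598, -0.018, 1.161, -0.05], TCP at [0.147, 0.633, 0.25] pointing down, gripper open.
Joint ranges: [-2.61, 2.61], [-0.41, 2.15], [-1.48, 1.57], [0, 2.5], [-1.57, 4.71], [0.05, 1.97], [-2.85, 2.85]. Speed limits (rad/s): [2.79, 2.79, 3.14, 3.14, 3.14, 3.14, 3.14].

## Interface

Orientations are given as a unit quaternion [x, y, z, w].
In Python, from bench import move_ptp, movel, move_j, move_gripper, pause, inverse_kinematics, read_camera, camera_params, MotionError, sign_off, look_for, tip_of, read_time_s, read_qpos, read_joint_vel, read_effort, read_eef_pos, read_tcp_rot, read_ft_force, read_ft_torque, read_finger_gap, read_grasp_force gives the robot as it stands. Calls block until the motion is done:
- move_ptp(position, orientation): joint-space move of the TCP to a pose.
- movel(position, orientation=None, speed=0.15): straight line of the TCP; orientation=None keeps the orientation; speed is the mean speed in m/s.
- move_j(angles): joint-space move.
- move_gripper(opening, effort=None): finger opening in m; effort is the grip in N (None keeps the last); returns when the fingers have stopped.
- pause(seconds).
- inverse_kinematics(position, orientation): joint angles nearest the present ones, or None.
- read_camera(name): name is "scene" or "top" or "wrist"; returns the picture (420x560x3 uint8, red, green, blue); there is no depth.
- camera_params(name): a dict with "K" (3x3 intrinsics, pixels), "camera_from_world" (4x4, takes a point from world to camera coordinates). Camera axes: x right, y down, z forward; pixel columns grow to the right and rows downward; lengths in m; the calibration is good to about 2 mm. A picture is of the moment at which its call begins: read the wrist's pose just before it. camera_params takes no time and is no camera call; for the wrist camera it gives the pose at the moment of the call.
A pose or a line that the arm cannot do raises MotionError and nothing moves.
- sign_off(): hands the job in; it is judged then, once.
Trained networks look in the newest picture that a camera, given by its name, has taken for a name from the list of things; names that differ only in an ending like _2 or _b are one class to them, and where a whole thing is asked for, a point or a joint stands for the part that bears it (a point fixed in the world has none). Each returns a list of dicts, best first, with "confidence" (0 to 1); they miss things now and then, are a little off and sometimes report something else, mostly with a low value. They report only what shows in the picture. A call takes as long as a camera call. They do not tell look-alikes from the thing itself.
- look_for(camera, name): "at" ([column, row] in pixels, amid what is visible of it).
- tip_of(camera, name): "at" ([column, row] in pixels: a listed point, or the origin of a listed thing).
Readings, each from a call of its own:
- read_time_s(): time.
- read_qpos(): joint angles.
- read_joint_vel(): joint speeds.
- read_effort(): joint torques, N m.
- read_eef_pos(): TCP position.
- read_tcp_rot(): TCP orientation.
- read_ft_force(): force on the tool from outside, world axes, zero at the start.
- read_ft_torque(): the same for the moment, N m.
- read_finger_gap(): finger opening in m.
- read_grasp_force(): force on a finger pad.
Only numpy, scipy, OpenCV 4.12 (cv2) and the standard library are available. Lean on these libraries where they do the work, as an engineer would, in place of code of your own. Each camera call takes 0.05 s, during which the arm holds its last target. There are 200 camera calls.

## Task

Give the yellow outlet the vacuum: with a fingertip, push an arm of the black selector handle round until its red-tipped arm points at the yellow disc, and only then push the blue lever of the tap round until it lies along its pipe, fully open. Only push: never pull the selector handle up off its seat, and leave the flask, the jar and the rubber stopper where they stand. Finish clear of everything.

Things in the scene. Friction and masses are not known exactly. Their poses are not given: they have to be found in the camera images.
- selector_base: round grey manifold fixed to the bench, 224 mm across at its foot, flat top 40 mm high, 208 mm across; three brass hose nozzles stick out sideways below the top to 146 mm from the axis. Origin: centre of its underside, on the handle's turning axis; z up; x is the direction of the red-tipped arm when joint selector is 0. The handle's hub has radius 18 mm, top 86 mm above the bench.
- selector (a joint): black three-armed handle turning about selector_base's vertical axis, in rad: angle of the red-tipped arm from selector_base's x axis, growing anticlockwise seen from above, stops at -3.6 and 3.6. Friction holds it where it is left; about 2 N at 60 mm turns it. It is only seated: pulled, it slides up by up to 40 mm.
- pointer_tip (a point): point in the red tip of the long arm, 85 mm from the axis, 70 mm above the bench: right over a disc's centre when the arm points at it. All arms are 12 mm wide and 14 mm high, 63 to 77 mm above the bench. This arm reaches 92 mm from the axis; two plain black arms, 120 degrees to either side, reach 74 mm and end in 18 mm balls.
- outlet_yellow: flat round yellow disc, 30 mm across and 6 mm thick, on top of the manifold (disc top 46 mm above the bench), 85 mm from the axis: marks the yellow outlet. Origin: centre of its underside. The three discs change places among the outlets (at 1.2, -1.2 and 3.14 rad of joint selector).
- outlet_green: the same in green: another outlet.
- outlet_white: the same in white: another outlet.
- tap: tap fixed to the bench: a steel pipe 22 mm thick and 180 mm long, lying along its x axis at 30 mm height, with a brass valve block (50 x 38 mm, top 50 mm high) in the middle. Origin: on the bench under the valve block, on the turning axis of the lever; z up.
- lever (a joint): blue tap lever turning about the tap's vertical axis, in rad: 0 = shut, square across the pipe, pointing along the tap's -y axis; grows anticlockwise seen from above; 1.571 = fully open at its stop, along the pipe, pointing along the tap's +x axis. Friction holds it where it is left; about 1.5 N at 60 mm turns it.
- lever_tip (a point): point near the free end of the blue lever, 95 mm from its axis, 70 mm above the bench. The lever is 18 mm wide and 12 mm high, 64 to 76 mm above the bench, and reaches 97 mm from the axis; its hub has radius 14 mm, top 83 mm above the bench.
- flask: loose conical glass flask, 66 mm across, 99 mm high; leave alone. Origin: centre of its underside.
- jar: loose white jar with a yellow lid, 64 mm across, 95 mm high; leave alone. Origin: centre of its underside.
- stopper: loose dark rubber stopper, 28 to 36 mm across, 32 mm high; leave alone. Origin: centre of its underside.
Not all that is in view belongs to the job. There is more than one size of the tap; the job needs the middle-sized.

How it is judged:
By the outcome, as a careful person would: the job done as asked, in the order asked, and still so for the second after the job is handed in, with the robot touching nothing.
It also fails if it takes over 64 s, if anything falls off the work surface, if the arm or the gripper's body presses on something with over 40 N, if the wrist force passes 120 N, or if a joint passes its speed limit or range.

## Working session

There is one attempt and no reset: what is moved stays moved. The work goes in short steps, each a Python script; the robot and the scene stay as the last script left them, time stands still between calls to the robot, and variables do not carry over. Pictures are saved under pics/ and viewed, at most 10 in all, crops included, and the job is handed in when it is done.

```bash
mkdir -p pics; ls; cat > h.py <<'E'
from bench import *
import numpy as np, cv2
def ray(cam,px,z):
    p=camera_params(cam);K=np.array(p["K"]);T=np.array(p["camera_from_world"])
    R,t=T[:3,:3],T[:3,3];c=-R.T@t;d=R.T@np.linalg.inv(K)@np.array([px[0],px[1],1.])
    return c+d*(z-c[2])/d[2]
def proj(cam,P):
    p=camera_params(cam);q=np.array(p["camera_from_world"])@np.append(P,1);u=np.array(p["K"])@q[:3];return u[:2]/u[2]
def snap(cam,f):
    im=read_camera(cam);cv2.imwrite("pics/"+f,im[:,:,::-1]);return im
E
python3 - <<'E'
from h import *
Z=dict(selector_base=0,pointer_tip=.07,outlet_yellow=.04,outlet_green=.04,outlet_white=.04,tap=0,lever_tip=.07,flask=0,jar=0,stopper=0)
for c in("top","scene"):
    im=snap(c,c+"0.png")
    for n,z in Z.items():
        for d in tip_of(c,n)[:4]: print(c,n,np.round(d["at"]),round(d["confidence"],2),ray(c,d["at"],z).round(3))
print(read_time_s(),read_tcp_rot())
E
```

```text
pics
top selector_base [203. 207.] 0.77 [0.561 0.177 0.   ]
top pointer_tip [167. 185.] 0.91 [0.602 0.258 0.07 ]
top outlet_yellow [219. 178.] 0.64 [0.628 0.132 0.04 ]
top outlet_green [165. 209.] 0.56 [0.548 0.266 0.04 ]
top outlet_green [405. 221.] 0.51 [ 0.518 -0.334  0.04 ]
top outlet_white [214. 229.] 0.62 [0.498 0.143 0.04 ]
top tap [359. 230.] 0.82 [ 0.499 -0.226  0.   ]
top tap [469. 221.] 0.63 [ 0.524 -0.508  0.   ]
top tap [395. 288.] 0.56 [ 0.352 -0.311  0.   ]
top lever_tip [533. 228.] 0.93 [ 0.497 -0.634  0.07 ]
top lever_tip [403. 219.] 0.67 [ 0.519 -0.322  0.07 ]
top lever_tip [431. 285.] 0.65 [ 0.36  -0.382  0.07 ]
top flask [321. 146.] 0.88 [ 0.722 -0.13   0.   ]
top jar [101. 238.] 0.88 [0.478 0.438 0.   ]
top stopper [300. 262.] 0.5 [ 0.418 -0.072  0.   ]
top stopper [168. 185.] 0.5 [0.619 0.27  0.   ]
scene selector_base [346. 252.] 0.75 [0.564 0.18  0.   ]
scene pointer_tip [372. 258.] 0.58 [0.615 0.255 0.07 ]
scene outlet_yellow [325. 260.] 0.38 [0.633 0.126 0.04 ]
scene outlet_green [376. 247.] 0.45 [0.55  0.265 0.04 ]
scene outlet_white [340. 220.] 0.39 [0.476 0.145 0.04 ]
scene tap [220. 174.] 0.86 [ 0.337 -0.322  0.   ]
scene tap [152. 203.] 0.7 [ 0.531 -0.498  0.   ]
scene tap [228. 215.] 0.61 [ 0.514 -0.226  0.   ]
scene lever_tip [117. 169.] 0.81 [ 0.466 -0.645  0.07 ]
scene lever_tip [198. 163.] 0.55 [ 0.367 -0.38   0.07 ]
scene lever_tip [199. 197.] 0.45 [ 0.517 -0.318  0.07 ]
scene flask [236. 272.] 0.68 [ 0.719 -0.127  0.   ]
scene jar [433. 250.] 0.83 [0.487 0.44  0.   ]
scene stopper [281. 204.] 0.68 [ 0.421 -0.066  0.   ]
scene stopper [348. 253.] 0.26 [0.566 0.188 0.   ]
1.1 [ 1.14142669e-01  9.93464368e-01 -2.70072107e-05 -1.07970769e-05]
```

```bash
python3 - <<'E'
import cv2
a=cv2.imread("pics/top0.png")
cv2.imwrite("pics/c1.png",cv2.resize(a[110:330,60:560],(800,352),interpolation=cv2.INTER_CUBIC))
cv2.imwrite("pics/c2.png",cv2.resize(a[195:315,330:550],None,fx=3.6,fy=3.6,interpolation=cv2.INTER_CUBIC))
E
```

```text
(no output)
```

View pics/c1.png

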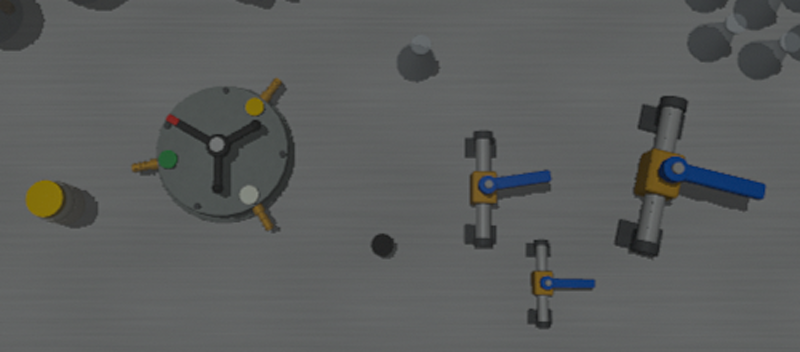

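View pics/c2.png

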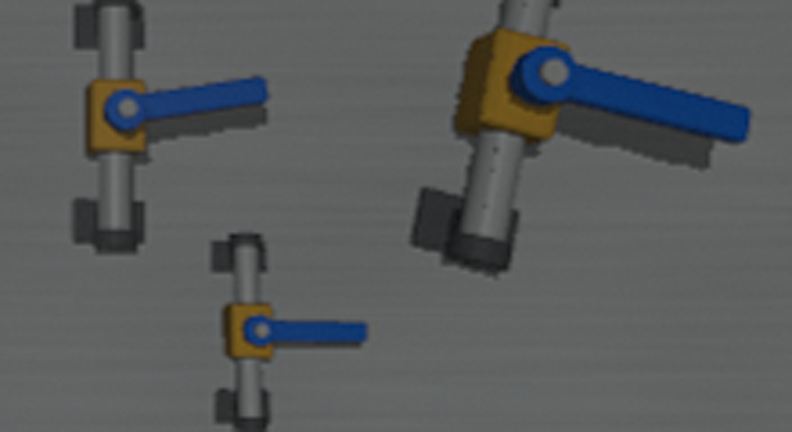

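Candidates for the tap, by their (full top image) valve-block pixels:
- Left (362,226)
- Small (398,287)
- Large (472,218)

The left one's lever measures about 96 mm from axis to tip, which matches 95–97 mm. The small one's is about 70 mm and the large one's about 130 mm, so the left one is the middle-sized tap. The crop confirms this. Its lever points right (world −y) and opens upward (+x).

On the selector, red is at (167,185), yellow at (219,177), green at (165,209) and white at (215,231). Red has to turn about 100° clockwise. Next I'll refine these positions with a wrist view.

```bash
cat >> h.py <<'E'
from scipy.spatial.transform import Rotation as Ro
def quat(yaw):  # tool down, tool x at yaw
    c,s=np.cos(yaw),np.sin(yaw)
    return Ro.from_matrix(np.array([[c,s,0],[s,-c,0],[0,0,-1]])).as_quat()
def blobs(im,z,cam):
    hsv=cv2.cvtColor(im,cv2.COLOR_RGB2HSV);out={}
    for n,lo,hi in(("red",(0,150,60),(6,255,255)),("yellow",(22,150,90),(32,255,255)),("green",(50,100,40),(85,255,255)),("blue",(100,140,50),(125,255,255))):
        k,l,s,c=cv2.connectedComponentsWithStats(cv2.inRange(hsv,lo,hi))
        out[n]=[(s[i,4],c[i].round(1),ray(cam,c[i],z[n])[:2].round(4)) for i in np.argsort(-s[1:,4])[:4]+1 if s[i,4]>8]
    return out
ZB=dict(red=.077,yellow=.046,green=.046,blue=.076)
E
python3 - <<'E'
from h import *
move_gripper(0.0)
q=quat(np.radians(153))
p=np.array([.56,.20,.30])
print(inverse_kinematics(p,q))
move_ptp(p,q)
im=snap("wrist","w1.png")
for n,b in blobs(im,ZB,"wrist").items(): print(n,b)
for n,z in dict(selector_base=0,pointer_tip=.07,outlet_yellow=.04,outlet_green=.04,outlet_white=.04).items():
    for d in tip_of("wrist",n)[:2]: print(n,np.round(d["at"]),round(d["confidence"],2),ray("wrist",d["at"],z).round(4))
print(read_time_s(),read_finger_gap(),read_qpos())
E
```

```text
[-0.82854401  0.25411448  0.49499396  1.69903659 -0.12748224  1.22049567
  0.79644597]
red [(np.int32(187), array([333.7, 191.8]), array([0.6016, 0.2533]))]
yellow [(np.int32(1391), array([462.9,  12.6]), array([0.4928, 0.4555])), (np.int32(366), array([254.6, 244. ]), array([0.6304, 0.1319]))]
green [(np.int32(440), array([320.1, 141.1]), array([0.547 , 0.2652]))]
blue []
selector_base [266. 177.] 0.88 [0.5648 0.1802 0.    ]
pointer_tip [335. 190.] 0.85 [0.6031 0.255  0.07  ]
outlet_yellow [259. 243.] 0.56 [0.6343 0.1355 0.04  ]
outlet_green [320. 139.] 0.92 [0.5463 0.2648 0.04  ]
outlet_white [203. 149.] 0.74 [0.4923 0.1326 0.04  ]
outlet_white [254. 241.] 0.42 [0.6294 0.1299 0.04  ]
4.3167 -3.1402339346888977e-05 [-0.82914389  0.25428022  0.49459321  1.69897038 -0.12744562  1.22052644
  0.79645501]
```

View pics/w1.png

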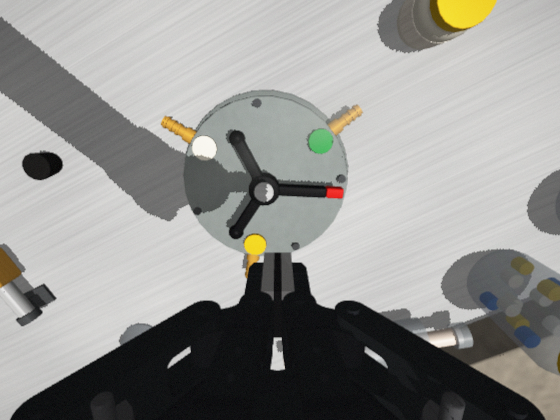

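Red is at (334,192), yellow at (255,244), green at (320,141) and white at (204,148). That puts the axis at about (0.5626, 0.1822), red at 61° and yellow at −36.7°. I'll push the red arm's ccw side clockwise.

```bash
cat >> h.py <<'E'
C=np.array([.5626,.1822]); Z0=.078
def fin(a,off=0,s=.064,d=.017):  # finger pose pushing the arm at angle a (deg), clockwise; off = extra gap
    r=np.radians(a);u=np.array([np.cos(r),np.sin(r)]);n=np.array([-u[1],u[0]])
    return C+s*u+(d+off)*n, quat(r+np.pi/2)
E
python3 - <<'E'
from h import *
p,q=fin(61.2,.02)
move_ptp([*p,.16],q); movel([*p,Z0],q,.12)
print(read_time_s(),read_ft_force())
for a in list(np.arange(61,-27,-15))+[-31]:
    p,q=fin(a); movel([*p,Z0],q,.05)
    print(a,read_ft_force().round(1) if hasattr(read_ft_force(),'round') else read_ft_force(),round(read_time_s(),1))
p,q=fin(-31,.02); movel([*p,Z0],q,.1); movel([*p,.2],q,.2)
im=snap("wrist","w2.png");print({n:b for n,b in blobs(im,ZB,"wrist").items() if n!="blue"})
im=snap("top","t2.png");print({n:b for n,b in blobs(im,ZB,"top").items() if n!="blue"})
for c in("wrist","top"):read_camera(c);print([ (d["at"],d["confidence"],ray(c,d["at"],.07)) for d in tip_of(c,"pointer_tip")[:2]])
print(read_time_s())
E
```

```text
5.8 [ 1.02527358 -0.63420631  0.171223  ]
61 [-0.9 -0.6  0.3] 6.4
46 [-0.1 -0.7  0.4] 6.8
31 [-0.4 -0.3  0.7] 7.3
16 [-0.1  0.2 -0.2] 7.8
1 [-0.3  0.8  0.3] 8.3
-14 [-0.6 -0.3  0.2] 8.8
-31 [-0.3 -0.8  0. ] 9.4
{'red': [(np.int32(337), array([299.7, 243.6]), array([0.6335, 0.1419]))], 'yellow': [(np.int32(257), array([302.2, 231. ]), array([0.6366, 0.1384])), (np.int32(69), array([128. , 138.8]), array([0.5493, 0.292 ])), (np.int32(23), array([116.2, 127.2]), array([0.5469, 0.3049])), (np.int32(21), array([109. , 120.1]), array([0.5455, 0.3126]))], 'green': [(np.int32(819), array([145. , 164.7]), array([0.5477, 0.2664]))]}
{'red': [(np.int32(23), array([214.4, 172.8]), array([0.632 , 0.1393]))], 'yellow': [(np.int32(966), array([21.6, 93.2]), array([0.8538, 0.6544])), (np.int32(944), array([87.5, 65. ]), array([0.9322, 0.4864])), (np.int32(221), array([ 83.1, 232.6]), array([0.4871, 0.4672]))], 'green': [(np.int32(106), array([164.5, 209.1]), array([0.5464, 0.2666]))]}
[([303.2, 243.9], 0.61, array([0.63505682, 0.13688256, 0.07      ]))]
[([202.3, 206.4], 0.4, array([0.54915791, 0.1681017 , 0.07      ])), ([405.7, 218.9], 0.39, array([ 0.51857923, -0.32807461,  0.07      ]))]
10.7667
```

```bash
python3 - <<'E'
from h import *
p,q=fin(-31,.015); movel([*p,Z0],q,.2)
for a in(-31,-36.7):
    p,q=fin(a); movel([*p,Z0],q,.05)
p,q=fin(-36.7,.02); movel([*p,Z0],q,.1); movel([*p,.2],q,.2)
move_ptp([.56,.14,.30],quat(np.radians(53)))
im=snap("wrist","w3.png")
for n,b in blobs(im,ZB,"wrist").items(): print(n,b)
print(tip_of("wrist","pointer_tip")[:1], tip_of("wrist","selector_base")[:1], proj("wrist",[*C,.086]))
cv2.imwrite("pics/w3c.png",cv2.resize(im[100:310,150:430,::-1],None,fx=2.8,fy=2.8,interpolation=cv2.INTER_CUBIC))
print(read_time_s())
E
```

```text
red [(np.int32(187), array([331.9, 147.1]), array([0.6278, 0.1338]))]
yellow [(np.int32(418), array([17.2,  5.4]), array([0.4476, 0.4477])), (np.int32(172), array([331.1, 137. ]), array([0.6356, 0.1378])), (np.int32(9), array([329. , 154.6]), array([0.622, 0.122]))]
green [(np.int32(562), array([203.7,  93. ]), array([0.5471, 0.2653]))]
blue []
[{'at': [331.8, 147.8], 'confidence': 0.98}] [{'at': [259.2, 141.2], 'confidence': 0.81}] [256.96495785 148.38889863]
14.1
```

View pics/w3c.png

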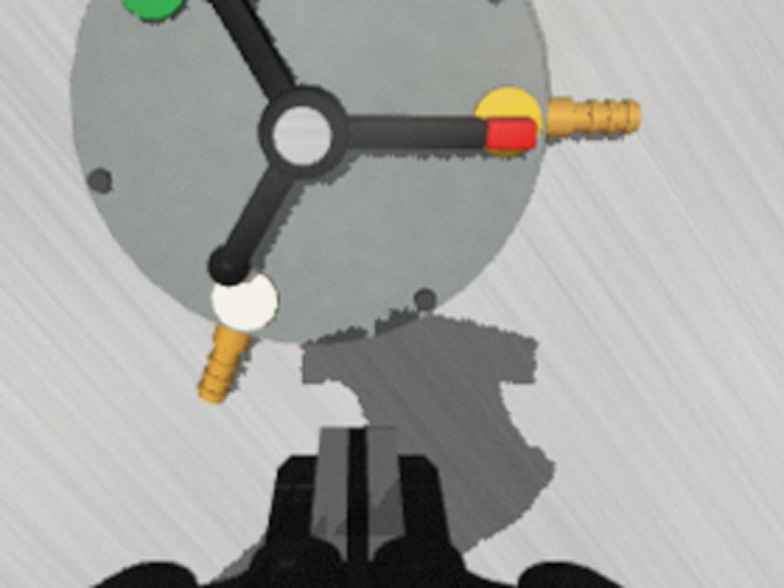

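The red arm lies over the yellow disc: red is at (332,147), the disc centre at about (331,143) with parallax, and both are at −36.5° ± 0.5°. Now I'll measure the tap.

```bash
python3 - <<'E'
from h import *
move_ptp([.46,-.22,.30],quat(np.radians(135)))
im=snap("wrist","w4.png")
print(blobs(im,ZB,"wrist")["blue"])
for n,z in dict(tap=0,lever_tip=.07).items():
    for d in tip_of("wrist",n)[:3]: print(n,np.round(d["at"]),round(d["confidence"],2),ray("wrist",d["at"],z).round(4))
print(read_time_s())
for y in(10,90,190,270):
    for p in([.49,-.29,.08],[.57,-.24,.08]):
        s=inverse_kinematics(p,quat(np.radians(y)));print(y,p,None if s is None else np.round(s,2))
E
```

```text
[(np.int32(1146), array([279.7, 229.7]), array([ 0.5067, -0.2618])), (np.int32(686), array([145.7, 186.9]), array([ 0.3599, -0.3339])), (np.int32(61), array([171.5, 362.3]), array([ 0.5423, -0.5119]))]
tap [173. 163.] 0.95 [ 0.3562 -0.318   0.    ]
tap [182. 314.] 0.81 [ 0.5224 -0.5004  0.    ]
tap [296. 193.] 0.64 [ 0.5055 -0.2273  0.    ]
lever_tip [255. 261.] 0.84 [ 0.5167 -0.3161  0.07  ]
lever_tip [122. 207.] 0.63 [ 0.3546 -0.3763  0.07  ]
16.0
10 [0.49, -0.29, 0.08] [-0.47  0.99  1.32  1.96 -1.08  1.16 -0.09]
10 [0.57, -0.24, 0.08] [-0.54  1.07  1.32  1.83 -1.12  1.23 -0.25]
90 [0.49, -0.29, 0.08] [-0.4   0.81  1.16  1.95 -0.9   1.02  1.18]
90 [0.57, -0.24, 0.08] [-0.47  0.88  1.13  1.83 -0.92  1.07  1.03]
190 [0.49, -0.29, 0.08] [-0.15  0.56  0.76  1.94 -0.52  0.84  2.63]
190 [0.57, -0.24, 0.08] [-0.24  0.65  0.75  1.82 -0.55  0.9   2.51]
270 [0.49, -0.29, 0.08] [-0.48  1.05  1.36  1.96 -1.13  1.21 -1.81]
270 [0.57, -0.24, 0.08] [ 1.2   0.97 -1.25  1.75  0.99  1.21  2.8 ]
```

View pics/w4.png

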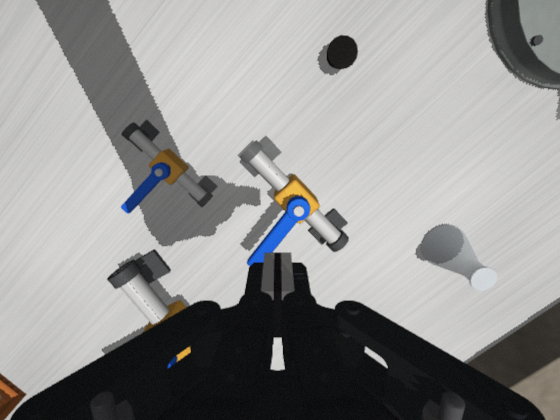

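The middle tap's hub is at (299,210), and its lever tip at about (252,262) is partly behind the gripper. Its pipe ends are at about (252,150) and (341,240). I'll compute its axis and pipe direction and push.

```bash
cat >> h.py <<'E'
def lev(a,A,off=0,s=.068,d=.020):  # finger pushing lever at angle a (deg), anticlockwise
    r=np.radians(a);u=np.array([np.cos(r),np.sin(r)]);n=np.array([-u[1],u[0]])
    return A+s*u-(d+off)*n, quat(r+np.pi/2)
E
python3 - <<'E'
from h import *
A=ray("wrist",(299,210),.083);e=ray("wrist",(341,240),.03)-ray("wrist",(252,150),.03)
t=ray("top",(533-130.,219),.07)
print(A,np.degrees(np.arctan2(e[1],e[0])),np.linalg.norm(e))
for z in(.083,): print(ray("top",(363.5,225),z))
A=A[:2]; np.save("A.npy",A)
p,q=lev(-80,A,.02)
move_ptp([*p,.18],q); movel([*p,Z0+.002],q,.12)
print(read_time_s(),np.round(read_qpos(),2))
for a in(-80,-65,-50,-35,-20,-8):
    p,q=lev(a,A); movel([*p,Z0+.002],q,.05)
    print(a,np.round(read_ft_force(),1),round(read_time_s(),1))
for a in np.arange(-6,8,1.5):
    p,q=lev(a,A); movel([*p,Z0+.002],q,.03); f=np.array(read_ft_force())
    print(a,np.round(f,1),round(read_time_s(),1))
    if np.linalg.norm(f[:2])>10: break
E
```

```text
[ 0.50289834 -0.22674293  0.083     ] -0.7373900963854592 0.17194220727970214
[ 0.50178849 -0.22301401  0.083     ]
18.3083 [-0.43  0.92  1.27  1.97 -1.02  1.1  -0.1 ]
-80 [ 0.2 -0.9 -0. ] 18.9
-65 [-0.2 -0.5  0.2] 19.4
-50 [0.1 0.2 0.3] 19.9
-35 [-0.1  0.3  0.7] 20.4
-20 [-0.4 -0.9 -0.2] 20.9
-8 [-0.4 -0.8 -0.2] 21.4
-6.0 [-0.3 -0.1  0.3] 21.6
-4.5 [-0.2 -1.2  0.1] 21.9
-3.0 [-1.  -1.5  0.1] 22.1
-1.5 [-1.  -3.4 -1.1] 22.4
0.0 [-0.2 -5.9 -1.7] 22.6
1.5 [ 0.2 -8.9 -4.4] 22.9
3.0 [  1.1 -11.4  -6.4] 23.1
```

```bash
python3 - <<'E'
from h import *
A=np.load("A.npy")
p,q=lev(0,A,.03); movel([*p,Z0+.002],q,.1); movel([*p,.22],q,.2)
move_ptp([.44,-.05,.40],quat(np.radians(135)))
im=snap("wrist","w5.png")
print(blobs(im,ZB,"wrist"))
for d in tip_of("wrist","lever_tip")[:3]: print(np.round(d["at"]),round(d["confidence"],2),ray("wrist",d["at"],.07).round(4))
im2=read_camera("top"); print(blobs(im2,ZB,"top")["blue"])
cv2.imwrite("pics/t5.png",np.vstack([cv2.resize(im2[130:300,130:470,::-1],(560,280)),im[:320,:,::-1]]))
print(read_time_s(),read_ft_force())
E
```

```text
{'red': [(np.int32(146), array([456.9, 165.5]), array([0.6248, 0.1299]))], 'yellow': [(np.int32(200), array([445.1, 164.3]), array([0.6272, 0.1267]))], 'green': [(np.int32(415), array([492.1,  54. ]), array([0.546 , 0.2635]))], 'blue': [(np.int32(367), array([234.3, 271.4]), array([ 0.5146, -0.2259])), (np.int32(346), array([118.2, 249.7]), array([ 0.358 , -0.3277]))]}
[ 99. 263.] 0.85 [ 0.3492 -0.3744  0.07  ]
[(np.int32(675), array([504.5, 221.6]), array([ 0.5114, -0.5638])), (np.int32(316), array([364.2, 208.2]), array([ 0.5438, -0.2271])), (np.int32(171), array([414.4, 286.8]), array([ 0.3557, -0.34  ]))]
25.8167 [ 0.60618133 -0.9202686  -0.16096964]
```

View pics/t5.png

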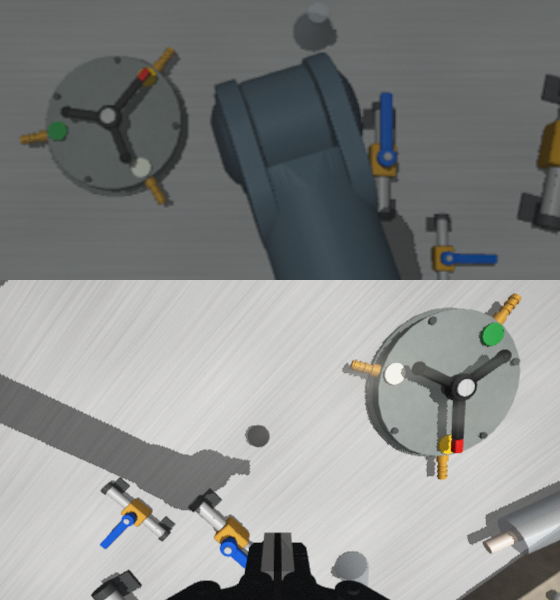

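The lever lies along its pipe at the stop, in both the top and wrist views. The red tip is over yellow, but this oblique view puts it about 2° further on, so I'll check it from two closer views.

```bash
python3 - <<'E'
from h import *
def circ(im,P,r):
    return proj("wrist",P)
for k,(p,y) in enumerate([([.52,.10,.32],53),([.50,.22,.32],100)]):
    move_ptp(p,quat(np.radians(y)))
    im=snap("wrist",f"w6{k}.png"); b=blobs(im,ZB,"wrist")
    print({n:b[n][:3] for n in("red","yellow","green")})
    for n,z in dict(pointer_tip=.07,selector_base=0,outlet_yellow=.04,outlet_green=.04,outlet_white=.04).items():
        for d in tip_of("wrist",n)[:1]: print(n,np.round(d["at"],1),round(d["confidence"],2),ray("wrist",d["at"],z).round(4))
    hub=cv2.HoughCircles(cv2.cvtColor(im,cv2.COLOR_RGB2GRAY),cv2.HOUGH_GRADIENT,1,300,param1=80,param2=12,minRadius=6,maxRadius=13)
    # template: overlay expected arm axis for -36.7 deg
    v=im[:,:,::-1].copy();v=cv2.resize(v,None,fx=3,fy=3,interpolation=cv2.INTER_CUBIC)
    u=np.array([np.cos(np.radians(-36.7)),np.sin(np.radians(-36.7))])
    pr=lambda P:tuple(int(x) for x in 3*proj("wrist",P)+1)
    cv2.line(v,pr([*C,.077]),pr([*(C+.092*u),.077]),(255,0,255),1)
    for a in(-36.7,100.8,212.05):
        w=np.radians(a);c=C+.085*np.array([np.cos(w),np.sin(w)])
        pts=np.array([pr([*(c+.015*np.array([np.cos(t),np.sin(t)])),.046]) for t in np.linspace(0,6.3,40)])
        cv2.polylines(v,[pts],True,(255,0,0),1)
    x,yy=pr([*C,.06]);cv2.imwrite(f"pics/o{k}.png",v[max(0,yy-300):yy+300,max(0,x-300):x+300][:,:400*2])
print(read_time_s())
a,b=[cv2.resize(cv2.imread(f"pics/o{k}.png"),(400,400)) for k in(0,1)];cv2.imwrite("pics/o.png",np.hstack([a,b]))
E
```

```text
{'red': [(np.int32(169), array([336.5,  93.3]), array([0.6279, 0.1329]))], 'yellow': [(np.int32(116), array([334.9,  84.6]), array([0.6368, 0.1396]))], 'green': [(np.int32(583), array([209.,  41.]), array([0.5474, 0.2653]))]}
pointer_tip [338.9  95.6] 0.84 [0.6299 0.1287 0.07  ]
selector_base [265.3  95.7] 0.96 [0.5624 0.1821 0.    ]
outlet_yellow [332.5  92.8] 0.54 [0.6304 0.1338 0.04  ]
outlet_green [210.1  44.8] 0.81 [0.5455 0.2639 0.04  ]
outlet_white [240.  158.7] 0.83 [0.4891 0.1395 0.04  ]
{'red': [(np.int32(126), array([362., 255.]), array([0.6276, 0.1321]))], 'yellow': [(np.int32(130), array([362.3, 242.6]), array([0.6351, 0.1369])), (np.int32(15), array([350.6, 251.4]), array([0.6223, 0.1209]))], 'green': [(np.int32(402), array([320.6, 140.9]), array([0.5475, 0.2639]))]}
pointer_tip [359.8 253.7] 0.78 [0.6271 0.1297 0.07  ]
selector_base [314.2 194.9] 0.83 [0.5623 0.1806 0.    ]
outlet_yellow [357.5 242.3] 0.45 [0.6306 0.1332 0.04  ]
outlet_green [319.7 140. ] 0.66 [0.5472 0.2641 0.04  ]
outlet_white [258.7 229. ] 0.84 [0.489 0.13  0.04 ]
28.2083
```

View pics/o.png

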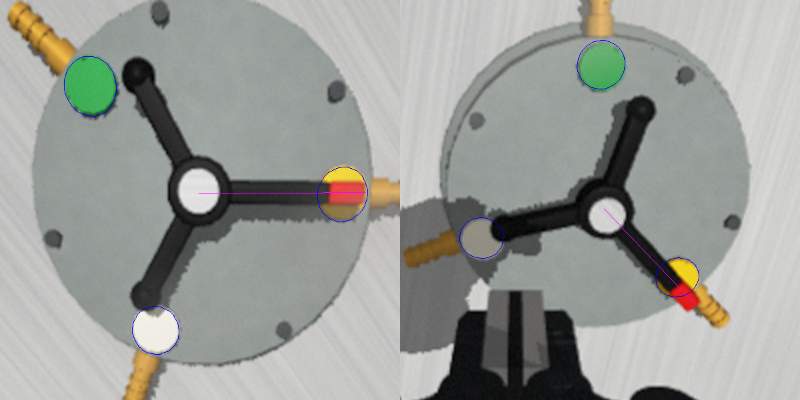

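The overlays match: the arm is within about 1° of the disc, seen in both views. The gripper is well clear.

```bash
python3 -c "
from bench import *
print(sign_off())"
```

```text
the job is handed in; nothing more can be done
None
```

The job is handed in: the red-tipped arm points at the yellow disc to within about 1°, then the middle tap's blue lever was pushed round to its stop along the pipe, and the gripper finished clear of everything at about 28 s of the 64 s allowed.

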